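# Refit the stone tray and latch the bench drawer

## Robot

A 6-joint arm with a two-finger parallel gripper is mounted at the origin on the work surface. World frame = base frame: x ahead of the robot, y to its left, z up, the work surface at z = 0. Lengths are in m, angles in degrees, forces in N, time in s.
With the tool pointing down it reaches from about 0.3 to 0.95 m from the base axis. Payload 3.1 kg.
Tool frame: the origin (TCP) lies between the finger pads; the fingertips stand 8 mm ahead of it and the grasp point (between the pads) lies 11 mm behind it; z points along the fingers, y is the line along which they close (so a half turn about z gives the same grasp; the last joint's range is limited). The gripper opens to 85 mm and grips with 20 to 120 N. Pads are 22 mm wide; open, the fingers measure 114 mm over their backs; the gripper's body (76 mm by 85 mm) begins 54 mm behind the grasp point. The pads swing forward as they close: fully open they stand 13 mm farther back than shut.
Start: joints at [-80.655, 17.653, 93.61, -0, 68.738, -3.994], TCP at [0.144, -0.608, 0.239] pointing down, gripper open.
Joint ranges: [-175.34, 175.34], [-45.06, 112.39], [2.9, 150.54], [-68.45, 248.45], [3.09, 151.38], [-168.51, 168.51]. Speed limits (degrees/s): [159.86, 159.86, 180, 180, 180, 180].

## Interface

Orientations are given as a 3x3 rotation matrix whose columns are the frame's x, y, z axes.
In Python, from rig import env gives the robot as it stands.
- The arm moves only by the shell command python3 -m crank 'ROWS' [OPENING]. ROWS is a JSON object of lists of equal length, an entry for each row: "delta_pos": the shift along the tool's x, y, z normalised to -1 to 1, where 1 is 40 cm, a list of three; "dr": the turn, a rotation vector about the tool's x, y, z normalised to -1 to 1, where 1 is pi/4 rad, a list of three. A call has exactly 8 rows; each row is the pose to reach, as a shift and turn from the pose commanded when the call began, along the tool's axes at that moment; what a row does not reach only later rows make up. A row lasts 1/12 s, in which the tool goes at most 41.7 mm and 7.16 degrees, less where a joint would pass 70% of its speed; a pose out of reach is approached as far as the arm can. A call with a number of a shift or a turn outside -1 to 1 is refused whole. A call with a gripper value outside its range is refused whole. OPENING is the opening, from 0 (shut) to 1 (fully open), set as the call begins (- or left out, the last holds). The fingers move at their own pace and stop on an object; the grip force is fixed at half the most. Time passes only in rows, so rows that repeat a pose let the fingers close, or fill a call up. It gives the time, the measured TCP pose, the force and the opening at its end, in the units of the state.
- env.state(): the state, without advancing time (a new reading comes with each control period).
- env.capture(name): name is "scene" or "top" or "wrist"; returns a dict with "pixels" (384x512x3 uint8, red, green, blue), "intrinsics" (3x3 intrinsics, pixels), "T" (4x4, takes a point from camera to world coordinates). Camera axes: x right, y up, looking along -z (the intrinsics and any distortion apply to the point x, -y, -z); pixel columns grow to the right and rows downward; lengths in m; the calibration is good to about 2 mm. The wrist camera is an equidistant fisheye: a pixel r from the principal point sees the ray r / f radians off the axis. A picture is of the moment at which its call begins. There is no depth.
- env.close_job(): hands the job in, once; it reports no verdict.
Trained networks look in the newest picture that a camera, given by its name, has taken for a name from the list of things; names that differ only in an ending like _2 or _b are one class to them, and where a whole thing is asked for, a point or a joint stands for the part that bears it (a point fixed in the world has none). Each returns a list of dicts, best first, with "conf" (0 to 1); they miss things now and then, are a little off and sometimes report something else, mostly with a low value. They report only what shows in the picture. A call takes as long as a camera call. They do not tell look-alikes from the thing itself.
- env.regions_of(query, camera): "region" (384x512 bool, what is visible of it) and "uv" ([column, row] in pixels, amid what is visible of it).
- env.landmark_of(query, camera): "uv" ([column, row] in pixels: a listed point, or the origin of a listed thing).
The state is a dict: "clock": time; "q": joint angles; "joint_velocities": joint speeds; "tau": joint torques, N m; "position": TCP position; "orientation": TCP orientation; "force": force on the tool from outside, world axes, zero at the start; "ft_torque": the same for the moment, N m; "grip_width": finger opening in m.
Only numpy, scipy, OpenCV 4.12 (cv2) and the standard library are available. Lean on these libraries where they do the work, as an engineer would, in place of code of your own. Each camera call takes 0.05 s, during which the arm holds its last target. There are 200 camera calls.

## Task

Lower the loose grey stone tray into the open drawer of the little bench cabinet so that it lies flat on the drawer's floor. Then press the drawer in, gently (never harder than 14 N), until its push-push catch takes it, let go, and check that it stays in; if it springs out again, press again. Leave the drawer latched with the tray in it, and the other things on the bench where they stand.

Things in the scene. Friction and masses are not known exactly. Their poses are not given: they have to be found in the camera images.
- cabinet: Low dark-wood bench cabinet, fixed: 185 deep (x), 150 wide (y), 70 high. Origin at bench height in the middle of the foot of its open front face; x points into the cabinet, z up. A push-push catch is hidden inside. How deep it is set varies by 32 and cannot be seen: latched, the drawer's front face stands anywhere between x = -54 and x = -18 in this frame, always proud of the case.
- mouth (a point): Middle of the cabinet's front opening, in the plane of its front face, 33 above the bench; axes as the cabinet's. Opening 118 wide, from 5 to 61 high; the top plate above it is 9 thick.
- drawer: Pale wooden drawer without handle, sliding along the cabinet's x; axes as the cabinet's. Origin at bench height under the middle of its front face. Front panel 112 wide (y), 7 to 58 high, 14 thick. It starts standing out, front face at x = -100 in the cabinet's frame. A spring pushes it out with 3 to 5 N all the way. More than 14 N of the robot on the drawer damages the catch.
- press_point (a point): On the middle line of the drawer's front face, 48 above the bench, 10 below its top edge: press here along +x. The push needed stays below 7 N, then the drawer meets a stiff buffer (about 6 N per mm). Pressed onto it with 8 to 12 N and let go, it comes back about 10 and stays latched; let go earlier, it springs right out. A second press to the buffer unlatches it.
- pocket (a point): Centre of the drawer's inner floor (55 behind the front face, 20 above the bench); axes as the drawer's. The pocket is open to the top, 82 long (x) by 100 wide (y) inside, walls 30 high above this floor (the front panel 38).
- insert: Loose flat grey plastic stone tray, 77 (x) by 95 (y), rim 16 high, walls 3 thick, with a solid upright grip bar in its middle: 50 long along x, 10 thick along y, its top 28 above the underside. Origin at the centre of the underside, z up. About 120 g. It fits the drawer's pocket with its x along the drawer's x (either way round), with 2.5 play on each side.
- bur_stand: Bystander: round dark-wood stand with steel burs, 72 across, about 70 high; origin at the centre of its underside. Not to be disturbed.
- jar: Bystander: glass jar with steel lid, 64 across, 85 high; origin at the centre of its underside. Not to be disturbed.
- screwdriver: Bystander: small screwdriver lying on the bench, 150 long. Not to be disturbed.
Mind the look-alikes: they are no part of the job. Of the things like the insert, leave any that is pink or white; of the rest the smaller one is meant.

How it is judged (in metres and radians):
On the way, in this order (a step that is already met when the one before it is completed fails the run):
1. the tray lies flat in the pocket of the open drawer, let go (z of insert in the frame of pocket between -0.004 and 0.004 m and x of insert in the frame of pocket between -0.006 and 0.006 m and y of insert in the frame of pocket between -0.006 and 0.006 m and angle between insert's own z axis and vertical below 0.06 rad and contact force between each of the arm, the fingers and insert below 0.1 N and x of drawer in the frame of cabinet below -0.085 m), for 0.2 s.
2. the drawer, with the tray in it, is pressed in by the robot (z of insert in the frame of pocket between -0.004 and 0.004 m and x of insert in the frame of pocket between -0.006 and 0.006 m and y of insert in the frame of pocket between -0.006 and 0.006 m and angle between insert's own z axis and vertical below 0.06 rad and x of drawer in the frame of cabinet above -0.056 m and contact force between any of the fingers, the arm and drawer above 1 N), for 0.05 s.
3. the drawer, let go, stays in by its catch (z of insert in the frame of pocket between -0.004 and 0.004 m and x of insert in the frame of pocket between -0.006 and 0.006 m and y of insert in the frame of pocket between -0.006 and 0.006 m and angle between insert's own z axis and vertical below 0.06 rad and contact force between each of the arm, the fingers and drawer below 0.1 N and x of drawer in the frame of cabinet between -0.06 and -0.012 m), for 0.5 s.
At the end, for the whole second after the job is handed in: The drawer is latched and untouched: its front face between 12 and 60 mm in front of the cabinet's front face, at rest; the tray lies in its pocket, within 6 mm of the middle, within 4 mm of the floor's height and level to 0.06 rad, at rest and let go (all of step 3 and contact force between each of the arm, the fingers and insert below 0.1 N and linear speed of each of drawer, insert below 0.01 m/s).
It fails at once if more than 14 N of the robot on the drawer (contact force between any of the arm, the fingers and drawer above 14 N).
It fails at once if the tray is dropped (falls free faster than 0.7 m/s) (linear speed of insert above 0.7 m/s and contact force between each of the arm, the fingers and insert below 0.1 N).
It fails at once if a bystander is moved more than 30 mm (distance of any of bur_stand, jar, screwdriver from where it was at the start of the episode above 0.03 m).
It also fails if it takes over 58 s, if anything falls off the work surface, if the arm or the gripper's body presses on something with over 40 N, if the wrist force passes 120 N, or if a joint passes its speed limit or range.

## Working session

There is one attempt and no reset: what is moved stays moved. The work goes in short steps, Python scripts to look and compute and a shell command to move; the robot and the scene stay as the last step left them, time stands still between calls to the robot, and variables do not carry over. Pictures are saved under pics/ and viewed, on a budget of 10 in all, crops included, one or two more only if the job needs it, and the job is handed in when it is done.

```bash
ls; mkdir -p pics
cat > h.py <<'E'
import numpy as np, cv2
from rig import env
def snap(n,f=None):
    c=env.capture(n)
    if f: cv2.imwrite(f'pics/{f}.png',c['pixels'][:,:,::-1])
    return c
def ray(c,uv):
    K=np.array(c['intrinsics']);T=np.array(c['T'])
    x=(uv[0]-K[0,2])/K[0,0];y=(uv[1]-K[1,2])/K[1,1]
    if c.get('fish'):
        r=np.hypot(x,y);s=np.sinc(r/np.pi);d=np.array([x*s,-y*s,-np.cos(r)])
    else: d=np.array([x,-y,-1.])
    d=T[:3,:3]@d
    return T[:3,3],d/np.linalg.norm(d)
def atz(c,uv,z):
    o,d=ray(c,uv);return o+d*(z-o[2])/d[2]
def tri(rs):
    A=sum(np.eye(3)-np.outer(d,d) for o,d in rs);b=sum((np.eye(3)-np.outer(d,d))@o for o,d in rs)
    p=np.linalg.solve(A,b);return p,[float(np.linalg.norm((np.eye(3)-np.outer(d,d))@(p-o))) for o,d in rs]
E
python3 - <<'E'
from h import *
np.set_printoptions(precision=4,suppress=True)
s=env.state();print({k:np.round(s[k],4).tolist() for k in ('clock','position','orientation','force','grip_width')})
im=[]
for n in ('scene','top'):
    c=snap(n,n);im.append(c['pixels'])
    print(n,c.keys(),np.array(c['T']),np.array(c['intrinsics']).tolist())
    for q in ('cabinet','mouth','drawer','press_point','pocket','insert','bur_stand','jar','screwdriver'):
        print(q,[(np.round(r['uv'],1).tolist(),round(r['conf'],2)) for r in env.landmark_of(q,n)], 'R',[(np.round(r['uv'],1).tolist(),round(r['conf'],2),int(r['region'].sum())) for r in env.regions_of(q,n)] if q in('insert','drawer') else '')
E
```

```text
pics
{'clock': 0.0, 'position': [0.144, -0.6073, 0.238], 'orientation': [[0.973, 0.2307, -0.0004], [0.2307, -0.973, 0.0023], [0.0002, -0.0024, -1.0]], 'force': [0.0894, -0.3595, -0.5262], 'grip_width': 0.0851}
scene dict_keys(['pixels', 'intrinsics', 'T']) [[ 0.6225 -0.4347  0.6508  1.2483]
 [ 0.7826  0.3445 -0.5186 -0.4918]
 [ 0.0013  0.8321  0.5546  0.6889]
 [ 0.      0.      0.      1.    ]] [[405.5545176440913, 0.0, 248.03510488822678], [0.0, 405.5545176440913, 201.45566467361053], [0.0, 0.0, 1.0]]
cabinet [([221.9, 254.4], 0.89), ([207.1, 241.4], 0.42)] R 
mouth [] R 
drawer [([190.8, 239.8], 0.88)] R [([200.1, 231.0], 0.59, 1205)]
press_point [([192.0, 221.0], 0.68)] R 
pocket [([210.2, 241.6], 0.57)] R 
insert [([263.0, 171.6], 0.95), ([243.2, 204.7], 0.9), ([296.4, 192.4], 0.66), ([322.9, 169.6], 0.58)] R [([325.0, 163.5], 0.85, 780), ([294.5, 191.9], 0.84, 457), ([263.4, 171.2], 0.63, 443), ([243.8, 202.0], 0.58, 1002)]
bur_stand [([127.0, 273.8], 0.69), ([295.9, 191.6], 0.28)] R 
jar [([334.8, 219.6], 0.92)] R 
screwdriver [([132.4, 319.7], 0.76)] R 
top dict_keys(['pixels', 'intrinsics', 'T']) [[ 0.027   0.9933 -0.112   0.4008]
 [-0.9995  0.0283  0.0101  0.1065]
 [ 0.0132  0.1116  0.9937  1.1349]
 [ 0.      0.      0.      1.    ]] [[355.84960323571124, 0.0, 256.38841329478265], [0.0, 355.84960323571124, 189.2399034232492], [0.0, 0.0, 1.0]]
cabinet [([300.0, 174.7], 0.61)] R 
mouth [([303.6, 176.6], 0.57)] R 
drawer [([309.4, 203.3], 0.97)] R [([308.3, 189.1], 0.89, 1313)]
press_point [([311.5, 203.8], 0.66), ([306.2, 186.7], 0.63)] R 
pocket [([307.2, 187.8], 0.78)] R 
insert [([125.5, 213.2], 0.96), ([192.5, 247.6], 0.87), ([190.8, 197.2], 0.74), ([240.5, 214.6], 0.74)] R [([191.3, 197.3], 0.96, 740), ([240.9, 210.2], 0.86, 1267), ([190.0, 245.9], 0.79, 797), ([126.3, 214.4], 0.76, 1451)]
bur_stand [([374.3, 205.3], 0.58)] R 
jar [([199.5, 146.3], 0.73)] R 
screwdriver [([387.1, 156.8], 0.52)] R
```

Run:
```python
import cv2,numpy as np
a=cv2.imread('pics/top.png')[120:280,90:440];b=cv2.imread('pics/scene.png')[130:340,90:370]
a=cv2.resize(a,(640,293),interpolation=3);b=cv2.resize(b,(400,300),interpolation=3)
o=np.zeros((600,660,3),np.uint8);o[:293,:640]=a;o[295:595,:400]=b;cv2.imwrite('pics/v1.png',o)
```

```text
(no output)
```

View pics/v1.png

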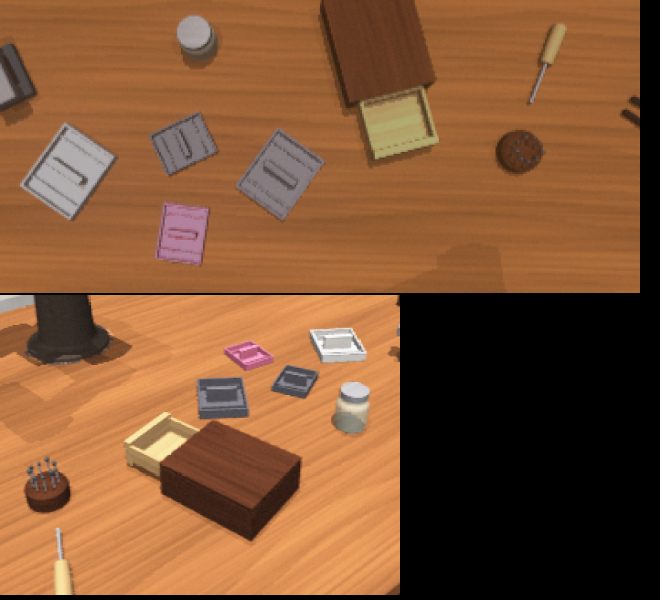

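Top view: white tray (126,214), pink tray (190,246), small grey tray (191,197), large grey tray (241,212). Pink and white are ruled out, and of the two greys the one at (191,197) top / (295,192) scene is the smaller. The drawer is at (308,189) and opens towards the robot.

Run:
```python
from h import *
np.set_printoptions(precision=4,suppress=True)
S=snap('scene');T=snap('top')
def p(n,a,b): 
    x,e=tri([ray(T,a),ray(S,b)]);print(n,x,np.round(e,4),'| top@0',atz(T,a,0),atz(S,b,0))
p('grey small',(191,197.2),(296,192)); p('grey big',(240.5,214.6),(243.2,204.7))
p('press',(311.5,203.8),(192,221));p('drawer',(309.4,203.3),(190.8,239.8));p('pocket',(307.2,187.8),(210.2,241.6))
p('cab',(300,174.7),(221.9,254.4));p('jar',(199.5,146.3),(334.8,219.6));p('bur',(374.3,205.3),(127,273.8))
for q in ('insert','drawer','cabinet'):
    for r in env.regions_of(q,'top'):
        m=r['region'].astype(np.uint8);cs,_=cv2.findContours(m,0,2);k=max(cs,key=cv2.contourArea)
        b=cv2.boxPoints(cv2.minAreaRect(k)); z={'insert':.016,'drawer':.054,'cabinet':.07}[q]
        w=np.array([atz(T,u,z)[:2] for u in b]);e=w[1]-w[0],w[2]-w[1]
        print(q,r['uv'],w.mean(0),[ (round(float(np.linalg.norm(v)),4),round(float(np.degrees(np.arctan2(v[1],v[0]))),1)) for v in e])
```

```text
grey small [0.4964 0.3019 0.0036] [0.0007 0.0007] | top@0 [0.4971 0.303  0.    ] [0.4922 0.3053 0.    ]
grey big [ 0.4428  0.1387 -0.0043] [0.0058 0.0058] | top@0 [0.446  0.1433 0.    ] [0.4448 0.1298 0.    ]
press [ 0.4834 -0.0725  0.054 ] [0.0014 0.0014] | top@0 [ 0.4868 -0.0827  0.    ] [ 0.4194 -0.0357  0.    ]
drawer [ 0.4871 -0.0789 -0.004 ] [0.0027 0.0027] | top@0 [ 0.4882 -0.076   0.    ] [ 0.4898 -0.0834  0.    ]
pocket [ 0.5397 -0.061   0.0145] [0.0061 0.0061] | top@0 [ 0.538  -0.0684  0.    ] [ 0.5284 -0.0469  0.    ]
cab [ 0.5812 -0.0461 -0.0092] [0.0004 0.0004] | top@0 [ 0.5799 -0.0446  0.    ] [ 0.5897 -0.0523  0.    ]
jar [ 0.6663  0.2861 -0.0005] [0.0035 0.0035] | top@0 [0.6636 0.2834 0.    ] [0.6682 0.2891 0.    ]
bur [ 0.4922 -0.278  -0.0055] [0.0091 0.0091] | top@0 [ 0.4876 -0.2846  0.    ] [ 0.505  -0.2729  0.    ]
insert [190.8, 196.2] [0.493  0.3038] [(0.0966, -61.3), (0.0827, -151.3)]
insert [240.8, 213.3] [0.4455 0.1363] [(0.122, -33.0), (0.1027, -123.5)]
insert [191.3, 251.9] [0.3383 0.2991] [(0.1, -8.5), (0.0801, -99.7)]
insert [125.0, 210.3] [0.441  0.4973] [(0.1278, -30.1), (0.1115, -121.7)]
drawer [308.3, 187.9] [ 0.5352 -0.0596] [(0.1172, -73.6), (0.1028, -165.1)]
cabinet [300.5, 151.9] [ 0.6225 -0.0341] [(0.1596, -73.1), (0.2879, -165.1)]
```

```bash
python3 -m crank '{"delta_pos":[[0.1,-0.1,-0.02],[0.2,-0.2,-0.04],[0.27,-0.27,-0.06],[0.34,-0.34,-0.08],[0.41,-0.41,-0.1],[0.48,-0.48,-0.12],[0.5,-0.5,-0.14],[0.5,-0.5,-0.15]],"dr":[[0,0,0],[0,0,0],[0,0,0],[0,0,0],[0,0,0],[0,0,0],[0,0,0],[0,0,0]]}' 0.4
```

```text
clock: 2.12
position: [0.2956, -0.3629, 0.3011]
orientation: [[0.972, 0.236, 0.003], [0.236, -0.972, 0.001], [0.004, -0.0, -1.0]]
force: [-0.3, -0.6, 0.4]
grip_width: 0.034
```

```bash
python3 -m crank '{"delta_pos":[[0.07,-0.07,0],[0.14,-0.14,0],[0.21,-0.21,0],[0.28,-0.28,0],[0.35,-0.35,0],[0.42,-0.42,0],[0.48,-0.46,0],[0.48,-0.48,0]],"dr":[[0,0,0],[0,0,0],[0,0,0],[0,0,0],[0,0,0],[0,0,0],[0,0,0],[0,0,0]]}'
python3 - <<'E'
from h import *
c=snap('wrist','w1');T=np.array(c['T']);print(np.round(T,3),np.array(c['intrinsics']).tolist())
c['fish']=1
for q in ('drawer','pocket','press_point','mouth','cabinet'):
    print(q,[(np.round(r['uv'],1).tolist(),round(r['conf'],2)) for r in env.landmark_of(q,'wrist')])
E
```

```text
clock: 2.78
position: [0.4381, -0.134, 0.2998]
orientation: [[0.972, 0.234, 0.003], [0.234, -0.972, 0.001], [0.003, 0.0, -1.0]]
force: [0.0, -1.1, -0.5]
grip_width: 0.034
[[ 0.236  0.931  0.28   0.51 ]
 [-0.972  0.226  0.069 -0.116]
 [ 0.001 -0.288  0.958  0.434]
 [ 0.     0.     0.     1.   ]] [[297.3186396354542, 0.0, 254.85184614059307], [0.0, 297.3186396354542, 194.35501212818713], [0.0, 0.0, 1.0]]
drawer [([222.3, 115.9], 0.75)]
pocket [([218.0, 75.8], 0.67)]
press_point [([221.7, 118.2], 0.62)]
mouth [([218.1, 43.8], 0.64)]
cabinet [([222.1, 47.2], 0.88)]
```

View pics/w1.png

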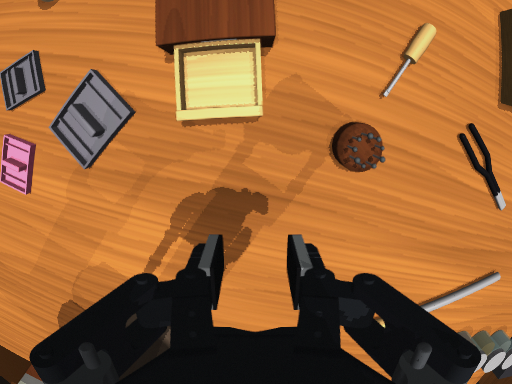

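The drawer shows at (220,80), cabinet front edge near (157,47)–(274,38), small grey tray at (22,80), larger grey tray at (92,118). I'll measure the drawer numerically from this picture and move on to the tray.

```bash
cat >> h.py <<'E'
def proj(c,P):
    K=np.array(c['intrinsics']);T=np.array(c['T']);p=(np.asarray(P)-T[:3,3])@T[:3,:3];p=p*[1,-1,-1]
    if c.get('fish'):
        h=np.hypot(p[...,0],p[...,1])+1e-12;s=np.arctan2(h,p[...,2])/h
    else: s=1/p[...,2]
    return np.stack([p[...,0]*s*K[0,0]+K[0,2],p[...,1]*s*K[1,1]+K[1,2]],-1)
def rect(c,o,yaw,z,hx,hy,mm=.0005):
    """metric view at height z: rows = local x (up positive), cols = local y (left positive)"""
    a=np.radians(yaw);X=np.arange(hx,-hx,-mm);Y=np.arange(hy,-hy,-mm)
    gx,gy=np.meshgrid(X,Y,indexing='ij')
    P=np.stack([o[0]+gx*np.cos(a)-gy*np.sin(a),o[1]+gx*np.sin(a)+gy*np.cos(a),np.full_like(gx,z)],-1)
    m=proj(c,P).astype(np.float32);return cv2.remap(c['pixels'],m[...,0],m[...,1],cv2.INTER_LINEAR)
E
python3 - <<'E'
from h import *
s=env.capture('wrist');s['fish']=1
np.set_printoptions(precision=4,suppress=True)
for q,uv in (('pocket',(218,75.8)),('press',(221.7,118.2)),('mouth',(218.1,43.8))):
    print(q,atz(s,uv,{'pocket':.02,'press':.048,'mouth':.033}[q]))
yaw=15.5
for z in (.05,.058,.07):
    R=rect(s,(.535,-.06),yaw,z,.08,.09);cv2.imwrite(f'pics/r{int(z*1000)}.png',R[:,:,::-1])
a=[cv2.imread(f'pics/r{k}.png') for k in (58,70)]
for i in a:
    for k in range(0,320,40): cv2.line(i,(0,k),(8,k),(255,255,255),1)
    for k in range(0,360,40): cv2.line(i,(k,0),(k,8),(255,255,255),1)
cv2.imwrite('pics/v3.png',np.hstack(a))
E
```

```text
pocket [ 0.5382 -0.0613  0.02  ]
press [ 0.4832 -0.0822  0.048 ]
mouth [ 0.5805 -0.053   0.033 ]
```

View pics/v3.png

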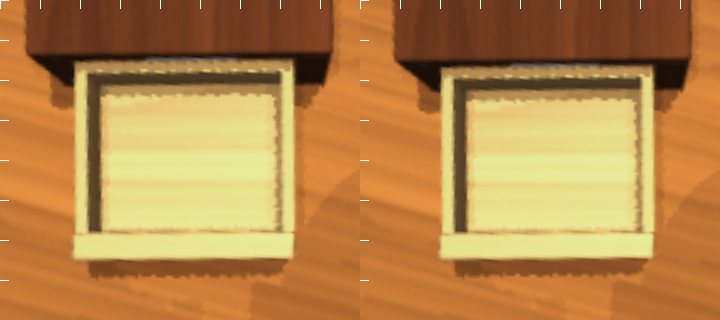

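```bash
python3 -m crank '{"delta_pos":[[0.02,-0.09,0],[0.04,-0.18,0],[0.06,-0.27,0],[0.08,-0.36,0],[0.1,-0.45,0],[0.12,-0.54,0],[0.14,-0.63,0],[0.15,-0.7,0]],"dr":[[0,0,0],[0,0,-0.05],[0,0,-0.1],[0,0,-0.16],[0,0,-0.22],[0,0,-0.28],[0,0,-0.34],[0,0,-0.34]]}'
```

```text
clock: 3.8
position: [0.4292, 0.1514, 0.2996]
orientation: [[0.877, 0.48, 0.001], [0.48, -0.877, 0.001], [0.001, -0.0, -1.0]]
force: [0.5, 0.4, -0.2]
grip_width: 0.0341
```

Drawer measured: front face middle (0.488,-0.075), yaw 15.5°, pocket ≈ (0.541,-0.060), width 110 and 99 mm proud of the case. These match the given sizes.

```bash
python3 -m crank '{"delta_pos":[[0.05,-0.07,0.03],[0.1,-0.14,0.06],[0.15,-0.2,0.09],[0.18,-0.25,0.12],[0.18,-0.25,0.15],[0.18,-0.25,0.15],[0.18,-0.25,0.15],[0.18,-0.25,0.15]],"dr":[[0,0,0],[0,0,0],[0,0,0],[0,0,0],[0,0,0],[0,0,0],[0,0,0],[0,0,0]]}'
python3 - <<'E'
from h import *
np.set_printoptions(precision=4,suppress=True)
s=snap('wrist','w2');s['fish']=1
for r in env.landmark_of('insert','wrist'): print('L',r['uv'],r['conf'],atz(s,r['uv'],0))
a=[]
for z in (.016,.028):
    R=rect(s,(.495,.303),28.7,z,.08,.08,.0004)[:,:,::-1].copy()
    for k in range(0,400,50): cv2.line(R,(0,k),(8,k),(255,255,255),1);cv2.line(R,(k,0),(k,8),(255,255,255),1)
    a.append(R)
cv2.imwrite('pics/v4.png',np.hstack(a))
E
```

```text
clock: 4.47
position: [0.4447, 0.2709, 0.2397]
orientation: [[0.879, 0.478, 0.0], [0.478, -0.879, -0.0], [0.0, 0.0, -1.0]]
force: [1.3, 0.1, -0.1]
grip_width: 0.0342
L [102.7, 91.6] 0.94 [0.4397 0.5015 0.    ]
L [251.0, 118.6] 0.93 [0.495  0.3037 0.    ]
L [340.9, 212.5] 0.93 [0.4447 0.1357 0.    ]
L [202.9, 222.5] 0.58 [0.3414 0.2956 0.    ]
```

View pics/v4.png

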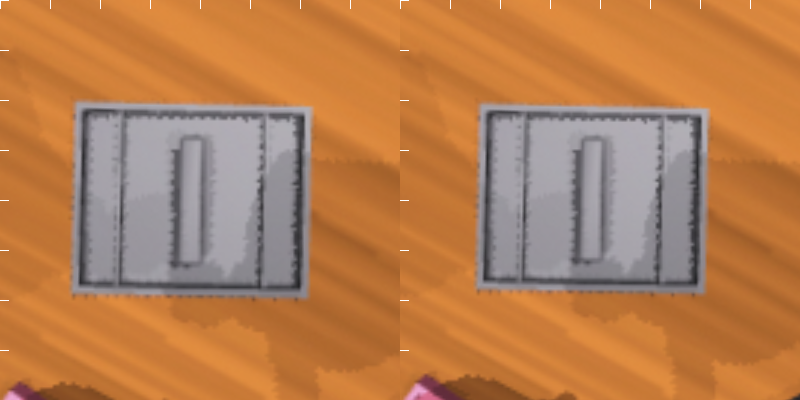

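The rectified view shows the tray at both heights: 94 × 76 mm rim (so the smaller one, grey), centre (0.4935,0.306), yaw ≈27.4°, grip bar centred at (192,200). It agrees with the top view to 2 mm.

```bash
python3 -m crank '{"delta_pos":[[0.05,-0.006,0.08],[0.1,-0.012,0.16],[0.149,-0.018,0.24],[0.149,-0.018,0.31],[0.149,-0.018,0.38],[0.149,-0.018,0.43],[0.149,-0.018,0.44],[0.149,-0.018,0.44]],"dr":[[0,0,0.025],[0,0,0.025],[0,0,0.025],[0,0,0.025],[0,0,0.025],[0,0,0.025],[0,0,0.025],[0,0,0.025]]}'
python3 - <<'E'
from h import *
s=snap('wrist','w3');s['fish']=1
p=s['pixels'];cv2.imwrite('pics/v5.png',p[150:,100:420,::-1])
print(proj(s,[.4935,.3059,.028]))
E
```

```text
clock: 5.23
position: [0.4924, 0.306, 0.0623]
orientation: [[0.887, 0.461, -0.002], [0.461, -0.887, -0.001], [-0.003, 0.0, -1.0]]
force: [-0.4, -0.1, 0.2]
grip_width: 0.0339
[255.93285392 229.72634395]
```

View pics/v5.png

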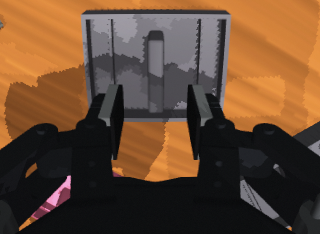

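The bar (crop 155,70) is centred between the fingers (115/197), so I go down and close.

```bash
python3 -m crank '{"delta_pos":[[0.002,0,0.03],[0.002,0,0.06],[0.002,0,0.08],[0.002,0,0.1],[0.002,0,0.115],[0.002,0,0.115],[0.002,0,0.115],[0.002,0,0.115]],"dr":[[0,0,0],[0,0,0],[0,0,0],[0,0,0],[0,0,0],[0,0,0],[0,0,0],[0,0,0]]}'
python3 -m crank '{"delta_pos":[[0,0,0],[0,0,0],[0,0,0],[0,0,0],[0,0,0],[0,0,0],[0,0,0],[0,0,0]],"dr":[[0,0,0],[0,0,0],[0,0,0],[0,0,0],[0,0,0],[0,0,0],[0,0,0],[0,0,0]]}' 0
```

```text
clock: 5.95
position: [0.494, 0.3077, 0.0174]
orientation: [[0.887, 0.462, 0.0], [0.462, -0.887, 0.0], [0.0, 0.0, -1.0]]
force: [-0.0, 0.2, 0.1]
grip_width: 0.0344
clock: 6.62
position: [0.4944, 0.3079, 0.018]
orientation: [[0.887, 0.462, 0.001], [0.462, -0.887, 0.001], [0.001, -0.0, -1.0]]
force: [-0.5, 0.2, 5.3]
grip_width: 0.0085
```

```bash
python3 -m crank '{"delta_pos":[[0,0,-0.02],[0,0,-0.06],[0,0,-0.12],[0,0,-0.2],[0,0,-0.28],[0,0,-0.35],[0,0,-0.4],[0,0,-0.4]],"dr":[[0,0,0],[0,0,0],[0,0,0],[0,0,0],[0,0,0],[0,0,0],[0,0,0],[0,0,0]]}'
python3 - <<'E'
from h import *
s=snap('wrist','w4');s['fish']=1;st=env.state()
R=np.array(st['orientation']);p=np.array(st['position'])
np.save('lift.npy',p)
cv2.imwrite('pics/v6.png',s['pixels'][:,:,::-1]);print(p,st['grip_width'],st['force'])
E
```

```text
clock: 7.28
position: [0.4965, 0.309, 0.1823]
orientation: [[0.887, 0.462, 0.008], [0.462, -0.887, 0.004], [0.009, -0.0, -1.0]]
force: [0.8, 0.2, -1.7]
grip_width: 0.0084
[0.49505352 0.30819917 0.17949485] 0.008496154141725845 [-0.24015873  0.17996505 -2.19295697]
```

View pics/v6.png

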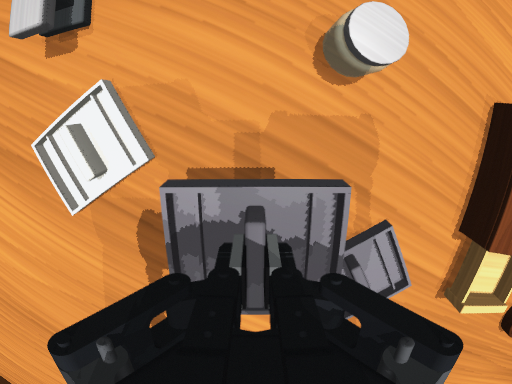

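Tray held level, the other trays and jar untouched. On to the drawer.

```bash
python3 - <<'E'
from h import *
s=env.capture('wrist');s['fish']=1;st=env.state();R=np.array(st['orientation']);p=np.array(st['position'])
for v,h in ((187,.016),(180.,0)):
    print((R.T@(atz(s,(255,v),p[2]-.018+h)-p)).round(4))
E
python3 -m crank '{"delta_pos":[[-0.02,0.06,-0.01],[-0.06,0.15,-0.03],[-0.1,0.25,-0.05],[-0.13,0.35,-0.05],[-0.17,0.45,-0.05],[-0.2,0.55,-0.05],[-0.24,0.65,-0.05],[-0.26,0.7,-0.05]],"dr":[[0,0,0.03],[0,0,0.06],[0,0,0.1],[0,0,0.15],[0,0,0.2],[0,0,0.24],[0,0,0.267],[0,0,0.267]]}'
```

```text
[ 0.0384 -0.0001  0.002 ]
[ 0.0379 -0.0001  0.018 ]
clock: 8.05
position: [0.5287, 0.0077, 0.1941]
orientation: [[0.964, 0.265, -0.006], [0.265, -0.964, -0.001], [-0.006, -0.0, -1.0]]
force: [0.3, 0.1, -1.4]
grip_width: 0.0084
```

```bash
python3 -m crank '{"delta_pos":[[-0.003,0.05,0],[-0.006,0.1,0],[-0.01,0.15,0.04],[-0.013,0.172,0.08],[-0.013,0.172,0.12],[-0.013,0.172,0.15],[-0.013,0.172,0.15],[-0.013,0.172,0.15]],"dr":[[0,0,0],[0,0,0],[0,0,0],[0,0,0],[0,0,0],[0,0,0],[0,0,0],[0,0,0]]}'
python3 - <<'E'
from h import *
s=snap('wrist','w5');s['fish']=1;st=env.state();R=np.array(st['orientation']);p=np.array(st['position']);print(p,R.round(4).tolist(),st['force'])
print('tool delta to target',R.T@(np.array([.5419,-.0602,p[2]])-p))
q=s['pixels'];cv2.imwrite('pics/v7.png',cv2.resize(q[60:330,110:400,::-1],None,fx=2,fy=2))
E
```

```text
clock: 8.72
position: [0.5421, -0.0559, 0.1347]
orientation: [[0.964, 0.267, -0.006], [0.267, -0.964, 0.001], [-0.005, -0.003, -1.0]]
force: [-0.5, -0.0, -1.3]
grip_width: 0.0082
[ 0.54347405 -0.05600908  0.13621278] [[0.9635, 0.2677, -0.0023], [0.2677, -0.9635, 0.0005], [-0.0021, -0.0011, -1.0]] [-1.02384289  0.00311215 -1.86859048]
tool delta to target [-2.63850661e-03  3.61658705e-03  1.35357184e-06]
```

View pics/v7.png

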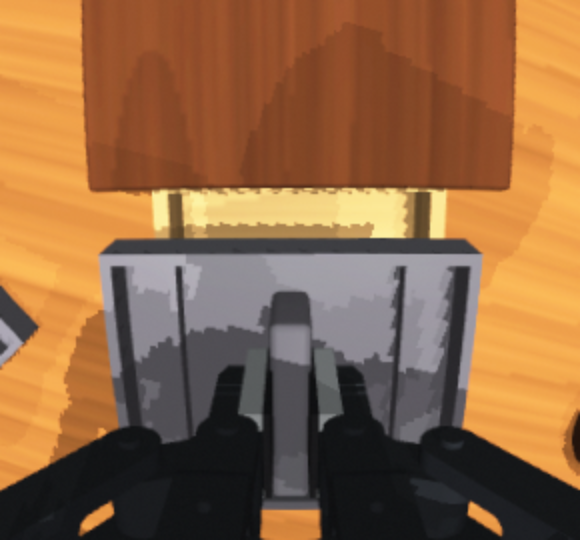

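Run:
```python
from h import *
s=env.capture('wrist');s['fish']=1;st=env.state();R=np.array(st['orientation']);p=np.array(st['position']);print(p)
f=lambda u,v,z:(R.T@(atz(s,(110+u/2,60+v/2),z)-p)).round(4)
for n,u,v,z in (('wallL',153,205,.05),('wallR',445,205,.05),('inL',169,205,.05),('inR',431,205,.05),('cabL',90,189,.07),('cabR',511,188,.07)): print(n,f(u,v,z),atz(s,(110+u/2,60+v/2),z).round(4))
b=p[2]-.018
for n,u,v,z in (('rimL',101,254,.016),('rimR',481,254,.016)): print(n,f(u,v,b+z))
```

```text
[ 0.5443949  -0.05611192  0.13727605]
wallL [ 0.0323 -0.053   0.0873] [0.5614 0.0036 0.05  ]
wallR [0.0326 0.0589 0.0873] [ 0.5916 -0.1042  0.05  ]
inL [ 0.0322 -0.0467  0.0873] [ 0.563  -0.0025  0.05  ]
inR [0.0325 0.0533 0.0873] [ 0.59   -0.0988  0.05  ]
cabL [ 0.0423 -0.0711  0.0673] [0.5661 0.0237 0.07  ]
cabR [0.0432 0.0779 0.0673] [ 0.6069 -0.1196  0.07  ]
rimL [ 0.0367 -0.0465  0.002 ]
rimR [0.0369 0.0458 0.002 ]
```

```bash
python3 -m crank '{"delta_pos":[[-0.003,0.004,0.02],[-0.006,0.0085,0.04],[-0.006,0.0085,0.06],[-0.006,0.0085,0.08],[-0.006,0.0085,0.1],[-0.006,0.0085,0.11],[-0.006,0.0085,0.11],[-0.006,0.0085,0.11]],"dr":[[0,0,0],[0,0,0],[0,0,0],[0,0,0],[0,0,0],[0,0,0],[0,0,0],[0,0,0]]}'
python3 - <<'E'
from h import *
s=snap('wrist','w6');s['fish']=1;st=env.state();R=np.array(st['orientation']);p=np.array(st['position']);print(p,R[:,0],st['force'])
S=snap('scene','s6');q=s['pixels'];a=cv2.resize(q[80:230,110:400,::-1],(580,300));b=cv2.resize(S['pixels'][190:270,160:290,::-1],(468,288),interpolation=2)
o=np.zeros((590,580,3),np.uint8);o[:300]=a;o[302:590,:468]=b;cv2.imwrite('pics/v8.png',o)
E
```

```text
clock: 9.48
position: [0.5426, -0.0604, 0.0928]
orientation: [[0.964, 0.267, -0.001], [0.267, -0.964, 0.0], [-0.001, -0.0, -1.0]]
force: [0.9, 0.3, -2.0]
grip_width: 0.0089
[ 0.54301258 -0.06047033  0.0932515 ] [9.63642559e-01 2.67194708e-01 8.12483810e-05] [ 0.69821909 -0.47404953 -1.35392571]
```

View pics/v8.png

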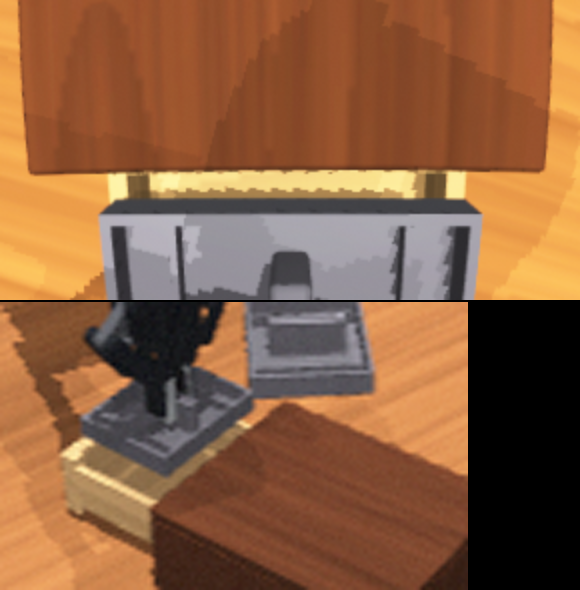

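Run:
```python
from h import *
s=env.capture('wrist');s['fish']=1;st=env.state();R=np.array(st['orientation']);p=np.array(st['position']);print(p)
f=lambda u,v,z:(R.T@(atz(s,(110+u/2,80+v/2),z)-p)).round(4)
for n,u,v,z in (('wallL',109,185,.05),('wallR',466,185,.05),('cabL',29,173,.07),('cabR',545,172,.07)): print(n,f(u,v,z))
b=p[2]-.018
for n,u,v,z in (('rimL',101,213,.016),('rimR',481,213,.016),('botL',110,200,0),('botR',472,200,0)): print(n,f(u,v,b+z))
```

```text
[ 0.54335888 -0.06054166  0.09371224]
wallL [ 0.0352 -0.0572  0.0437]
wallR [0.0353 0.0551 0.0438]
cabL [ 0.0436 -0.0754  0.0237]
cabR [0.044  0.0729 0.0238]
rimL [ 0.0375 -0.0465  0.002 ]
rimR [0.0376 0.0465 0.0021]
botL [ 0.0368 -0.049   0.018 ]
botR [0.0369 0.0491 0.0181]
```

```bash
python3 -m crank '{"delta_pos":[[-0.001,-0.003,0.01],[-0.001,-0.003,0.03],[-0.001,-0.003,0.05],[-0.001,-0.003,0.065],[-0.001,-0.003,0.08],[-0.001,-0.003,0.09],[-0.001,-0.003,0.095],[-0.001,-0.003,0.095]],"dr":[[0,0,0],[0,0,0],[0,0,0],[0,0,0],[0,0,0],[0,0,0],[0,0,0],[0,0,0]]}'
```

```text
clock: 10.3
position: [0.5416, -0.0593, 0.0544]
orientation: [[0.964, 0.267, -0.001], [0.267, -0.964, 0.0], [-0.001, -0.001, -1.0]]
force: [-0.1, -0.1, -1.2]
grip_width: 0.0082
```

```bash
python3 -m crank '{"delta_pos":[[0,0,0.005],[0,0,0.01],[0,0,0.015],[0,0,0.02],[0,0,0.025],[0,0,0.028],[0,0,0.032],[0,0,0.032]],"dr":[[0,0,0],[0,0,0],[0,0,0],[0,0,0],[0,0,0],[0,0,0],[0,0,0],[0,0,0]]}'
```

```text
clock: 10.97
position: [0.5419, -0.0594, 0.0421]
orientation: [[0.964, 0.267, -0.001], [0.267, -0.964, 0.0], [-0.001, -0.0, -1.0]]
force: [-0.6, -0.7, -1.9]
grip_width: 0.0088
```

```bash
python3 -m crank '{"delta_pos":[[0,0,0.002],[0,0,0.004],[0,0,0.006],[0,0,0.008],[0,0,0.009],[0,0,0.009],[0,0,0.009],[0,0,0.009]],"dr":[[0,0,0],[0,0,0],[0,0,0],[0,0,0],[0,0,0],[0,0,0],[0,0,0],[0,0,0]]}'
```

```text
clock: 11.63
position: [0.5422, -0.0594, 0.0389]
orientation: [[0.964, 0.267, 0.0], [0.267, -0.964, -0.0], [0.0, 0.0, -1.0]]
force: [-0.2, 0.3, -1.1]
grip_width: 0.0082
```

Almost on the floor with no contact force. I release 1 mm above it, then back straight up.

```bash
python3 -m crank '{"delta_pos":[[0,0,0.001],[0,0,0.002],[0,0,0.002],[0,0,0.002],[0,0,0.002],[0,0,0.002],[0,0,0.002],[0,0,0.002]],"dr":[[0,0,0],[0,0,0],[0,0,0],[0,0,0],[0,0,0],[0,0,0],[0,0,0],[0,0,0]]}' 0.35
python3 -m crank '{"delta_pos":[[0,0,-0.02],[0,0,-0.06],[0,0,-0.13],[0,0,-0.22],[0,0,-0.3],[0,0,-0.38],[0,0,-0.4],[0,0,-0.4]],"dr":[[0,0,0],[0,0,0],[0,0,0],[0,0,0],[0,0,0],[0,0,0],[0,0,0],[0,0,0]]}'
python3 - <<'E'
from h import *
s=snap('wrist','w7');S=snap('scene','s7');q=s['pixels'];a=cv2.resize(q[80:280,110:400,::-1],(435,300));b=cv2.resize(S['pixels'][190:270,160:290,::-1],(468,288),interpolation=2)
o=np.zeros((590,470,3),np.uint8);o[:300,:435]=a;o[302:590,:468]=b;cv2.imwrite('pics/v9.png',o);print(env.state()['position'])
E
```

```text
clock: 12.3
position: [0.5422, -0.0594, 0.0381]
orientation: [[0.964, 0.267, 0.0], [0.267, -0.964, -0.0], [0.0, 0.0, -1.0]]
force: [0.9, -0.3, 0.1]
grip_width: 0.0297
clock: 12.97
position: [0.5449, -0.0599, 0.2025]
orientation: [[0.964, 0.267, 0.008], [0.267, -0.964, -0.002], [0.008, 0.004, -1.0]]
force: [0.3, 0.0, -0.3]
grip_width: 0.0301
[ 0.54163484 -0.05932207  0.19780865]
```

View pics/v9.png

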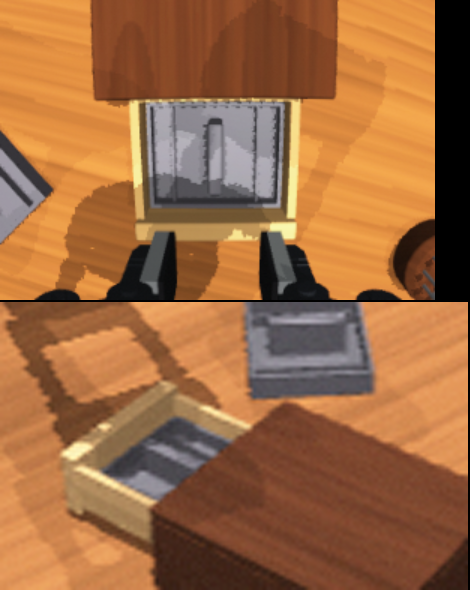

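The tray lies flat in the pocket and the drawer is still out. The bar is at crop (215,155) inside the pocket walls 148–285, and the scene view agrees. Now shut the fingers and stand off in front of the panel.

```bash
python3 -m crank '{"delta_pos":[[-0.08,0,0],[-0.16,0,0],[-0.24,0,0.02],[-0.24,0,0.1],[-0.24,0,0.18],[-0.24,0,0.26],[-0.24,0,0.34],[-0.24,0,0.37]],"dr":[[0,0,0],[0,0,0],[0,0,0],[0,0,0],[0,0,0],[0,0,0],[0,0,0],[0,0,0]]}' 0
python3 -m crank '{"delta_pos":[[0,0,0],[0,0,0],[0,0,0],[0,0,0],[0,0,0],[0,0,0],[0,0,0],[0,0,0]],"dr":[[0,0,0],[0,0,0],[0,0,0],[0,0,0],[0,0,0],[0,0,0],[0,0,0],[0,0,0]]}'
cat > chk.py <<'E'
# prints push along drawer x; exits 1 when at/above the limit given
import sys,numpy as np
from rig import env
s=env.state();d=np.array([.9636,.2672,0]);f=-np.array(s['force'])@d
print('t',round(s['clock'],2),'along',round(float((np.array(s['position'])-[.488,-.075,0])@d),4),'push',round(float(f),2),'z',round(s['position'][2],4))
sys.exit(f>=float(sys.argv[1]))
E
python3 chk.py 7
```

```text
clock: 13.73
position: [0.4434, -0.0834, 0.044]
orientation: [[0.964, 0.267, -0.012], [0.267, -0.964, 0.003], [-0.011, -0.007, -1.0]]
force: [-1.3, 0.5, -0.9]
grip_width: 0.0001
clock: 14.4
position: [0.4501, -0.0852, 0.0507]
orientation: [[0.964, 0.267, 0.001], [0.267, -0.964, -0.0], [0.001, 0.001, -1.0]]
force: [-0.4, 0.0, -0.3]
grip_width: -0.0001
t 14.4 along -0.0393 push 0.37 z 0.0507False
```

```bash
python3 -m crank '{"delta_pos":[[0.01,0,0],[0.025,0,0],[0.038,0,0],[0.05,0,0],[0.057,0,0],[0.06,0,0],[0.06,0,0],[0.06,0,0]],"dr":[[0,0,0],[0,0,0],[0,0,0],[0,0,0],[0,0,0],[0,0,0],[0,0,0],[0,0,0]]}' >/dev/null; python3 chk.py 7 && python3 -m crank '{"delta_pos":[[0.003,0,0],[0.006,0,0],[0.009,0,0],[0.012,0,0],[0.015,0,0],[0.018,0,0],[0.021,0,0],[0.021,0,0]],"dr":[[0,0,0],[0,0,0],[0,0,0],[0,0,0],[0,0,0],[0,0,0],[0,0,0],[0,0,0]]}' >/dev/null; python3 chk.py 7.5 && python3 -m crank '{"delta_pos":[[0.003,0,0],[0.008,0,0],[0.013,0,0],[0.018,0,0],[0.022,0,0],[0.025,0,0],[0.025,0,0],[0.025,0,0]],"dr":[[0,0,0],[0,0,0],[0,0,0],[0,0,0],[0,0,0],[0,0,0],[0,0,0],[0,0,0]]}' >/dev/null; python3 chk.py 8
```

```text
t 15.07 along -0.0158 push 0.65 z 0.0499
t 15.07 along -0.0158 push 0.65 z 0.0499
t 15.07 along -0.0158 push 0.65 z 0.0499False
False
False
```

```bash
sed -i 's/sys.exit(\(.*\))$/sys.exit(int(\1))/' chk.py; python3 -m crank '{"delta_pos":[[0.003,0,0],[0.006,0,0],[0.009,0,0],[0.012,0,0],[0.015,0,0],[0.018,0,0],[0.021,0,0],[0.021,0,0]],"dr":[[0,0,0],[0,0,0],[0,0,0],[0,0,0],[0,0,0],[0,0,0],[0,0,0],[0,0,0]]}' >/dev/null; python3 chk.py 7.5 && python3 -m crank '{"delta_pos":[[0.003,0,0],[0.008,0,0],[0.013,0,0],[0.018,0,0],[0.022,0,0],[0.025,0,0],[0.025,0,0],[0.025,0,0]],"dr":[[0,0,0],[0,0,0],[0,0,0],[0,0,0],[0,0,0],[0,0,0],[0,0,0],[0,0,0]]}' >/dev/null; python3 chk.py 8
```

```text
t 15.73 along -0.0076 push 3.55 z 0.0499
t 16.4 along 0.0029 push 2.86 z 0.0499
```

```bash
python3 -m crank '{"delta_pos":[[0.004,0,0],[0.01,0,0],[0.017,0,0],[0.024,0,0],[0.031,0,0],[0.036,0,0],[0.039,0,0],[0.04,0,0]],"dr":[[0,0,0],[0,0,0],[0,0,0],[0,0,0],[0,0,0],[0,0,0],[0,0,0],[0,0,0]]}' >/dev/null; python3 chk.py 8 && python3 -m crank '{"delta_pos":[[0.004,0,0],[0.01,0,0],[0.017,0,0],[0.024,0,0],[0.031,0,0],[0.036,0,0],[0.039,0,0],[0.04,0,0]],"dr":[[0,0,0],[0,0,0],[0,0,0],[0,0,0],[0,0,0],[0,0,0],[0,0,0],[0,0,0]]}' >/dev/null; python3 chk.py 8
```

```text
t 17.07 along 0.0189 push 4.18 z 0.0499
t 17.73 along 0.035 push 3.96 z 0.05
```

```bash
python3 -m crank '{"delta_pos":[[0.001,0,0],[0.002,0,0],[0.003,0,0],[0.003,0,0],[0.003,0,0],[0.003,0,0],[0.003,0,0],[0.003,0,0]],"dr":[[0,0,0],[0,0,0],[0,0,0],[0,0,0],[0,0,0],[0,0,0],[0,0,0],[0,0,0]]}' >/dev/null; python3 chk.py 6.5 &&
python3 -m crank '{"delta_pos":[[0.001,0,0],[0.002,0,0],[0.003,0,0],[0.003,0,0],[0.003,0,0],[0.003,0,0],[0.003,0,0],[0.003,0,0]],"dr":[[0,0,0],[0,0,0],[0,0,0],[0,0,0],[0,0,0],[0,0,0],[0,0,0],[0,0,0]]}' >/dev/null && python3 chk.py 6.5 &&
python3 -m crank '{"delta_pos":[[0.001,0,0],[0.002,0,0],[0.003,0,0],[0.003,0,0],[0.003,0,0],[0.003,0,0],[0.003,0,0],[0.003,0,0]],"dr":[[0,0,0],[0,0,0],[0,0,0],[0,0,0],[0,0,0],[0,0,0],[0,0,0],[0,0,0]]}' >/dev/null && python3 chk.py 6.5 &&
python3 -m crank '{"delta_pos":[[0.001,0,0],[0.002,0,0],[0.003,0,0],[0.003,0,0],[0.003,0,0],[0.003,0,0],[0.003,0,0],[0.003,0,0]],"dr":[[0,0,0],[0,0,0],[0,0,0],[0,0,0],[0,0,0],[0,0,0],[0,0,0],[0,0,0]]}' >/dev/null && python3 chk.py 6.5 &&
python3 -m crank '{"delta_pos":[[0.001,0,0],[0.002,0,0],[0.003,0,0],[0.003,0,0],[0.003,0,0],[0.003,0,0],[0.003,0,0],[0.003,0,0]],"dr":[[0,0,0],[0,0,0],[0,0,0],[0,0,0],[0,0,0],[0,0,0],[0,0,0],[0,0,0]]}' >/dev/null && python3 chk.py 6.5 &&
python3 -m crank '{"delta_pos":[[0.001,0,0],[0.002,0,0],[0.003,0,0],[0.003,0,0],[0.003,0,0],[0.003,0,0],[0.003,0,0],[0.003,0,0]],"dr":[[0,0,0],[0,0,0],[0,0,0],[0,0,0],[0,0,0],[0,0,0],[0,0,0],[0,0,0]]}' >/dev/null && python3 chk.py 6.5 &&
python3 -m crank '{"delta_pos":[[0.001,0,0],[0.002,0,0],[0.003,0,0],[0.003,0,0],[0.003,0,0],[0.003,0,0],[0.003,0,0],[0.003,0,0]],"dr":[[0,0,0],[0,0,0],[0,0,0],[0,0,0],[0,0,0],[0,0,0],[0,0,0],[0,0,0]]}' >/dev/null && python3 chk.py 6.5 &&
python3 -m crank '{"delta_pos":[[0.001,0,0],[0.002,0,0],[0.003,0,0],[0.003,0,0],[0.003,0,0],[0.003,0,0],[0.003,0,0],[0.003,0,0]],"dr":[[0,0,0],[0,0,0],[0,0,0],[0,0,0],[0,0,0],[0,0,0],[0,0,0],[0,0,0]]}' >/dev/null && python3 chk.py 6.5
```

```text
t 18.4 along 0.0359 push 4.49 z 0.05
t 19.07 along 0.0372 push 2.74 z 0.0501
t 19.73 along 0.0383 push 5.08 z 0.0501
t 20.4 along 0.0395 push 3.67 z 0.0501
t 21.07 along 0.0407 push 4.02 z 0.0501
t 21.73 along 0.0419 push 4.01 z 0.0501
t 22.4 along 0.0432 push 4.52 z 0.0501
t 23.07 along 0.0443 push 4.31 z 0.0501
```

```bash
python3 -m crank '{"delta_pos":[[0.001,0,0],[0.002,0,0],[0.003,0,0],[0.003,0,0],[0.003,0,0],[0.003,0,0],[0.003,0,0],[0.003,0,0]],"dr":[[0,0,0],[0,0,0],[0,0,0],[0,0,0],[0,0,0],[0,0,0],[0,0,0],[0,0,0]]}' >/dev/null; python3 chk.py 6.5 &&
python3 -m crank '{"delta_pos":[[0.001,0,0],[0.002,0,0],[0.003,0,0],[0.003,0,0],[0.003,0,0],[0.003,0,0],[0.003,0,0],[0.003,0,0]],"dr":[[0,0,0],[0,0,0],[0,0,0],[0,0,0],[0,0,0],[0,0,0],[0,0,0],[0,0,0]]}' >/dev/null && python3 chk.py 6.5 &&
python3 -m crank '{"delta_pos":[[0.001,0,0],[0.002,0,0],[0.003,0,0],[0.003,0,0],[0.003,0,0],[0.003,0,0],[0.003,0,0],[0.003,0,0]],"dr":[[0,0,0],[0,0,0],[0,0,0],[0,0,0],[0,0,0],[0,0,0],[0,0,0],[0,0,0]]}' >/dev/null && python3 chk.py 6.5 &&
python3 -m crank '{"delta_pos":[[0.001,0,0],[0.002,0,0],[0.003,0,0],[0.003,0,0],[0.003,0,0],[0.003,0,0],[0.003,0,0],[0.003,0,0]],"dr":[[0,0,0],[0,0,0],[0,0,0],[0,0,0],[0,0,0],[0,0,0],[0,0,0],[0,0,0]]}' >/dev/null && python3 chk.py 6.5 &&
python3 -m crank '{"delta_pos":[[0.001,0,0],[0.002,0,0],[0.003,0,0],[0.003,0,0],[0.003,0,0],[0.003,0,0],[0.003,0,0],[0.003,0,0]],"dr":[[0,0,0],[0,0,0],[0,0,0],[0,0,0],[0,0,0],[0,0,0],[0,0,0],[0,0,0]]}' >/dev/null && python3 chk.py 6.5 &&
python3 -m crank '{"delta_pos":[[0.001,0,0],[0.002,0,0],[0.003,0,0],[0.003,0,0],[0.003,0,0],[0.003,0,0],[0.003,0,0],[0.003,0,0]],"dr":[[0,0,0],[0,0,0],[0,0,0],[0,0,0],[0,0,0],[0,0,0],[0,0,0],[0,0,0]]}' >/dev/null && python3 chk.py 6.5 &&
python3 -m crank '{"delta_pos":[[0.001,0,0],[0.002,0,0],[0.003,0,0],[0.003,0,0],[0.003,0,0],[0.003,0,0],[0.003,0,0],[0.003,0,0]],"dr":[[0,0,0],[0,0,0],[0,0,0],[0,0,0],[0,0,0],[0,0,0],[0,0,0],[0,0,0]]}' >/dev/null && python3 chk.py 6.5 &&
python3 -m crank '{"delta_pos":[[0.001,0,0],[0.002,0,0],[0.003,0,0],[0.003,0,0],[0.003,0,0],[0.003,0,0],[0.003,0,0],[0.003,0,0]],"dr":[[0,0,0],[0,0,0],[0,0,0],[0,0,0],[0,0,0],[0,0,0],[0,0,0],[0,0,0]]}' >/dev/null && python3 chk.py 6.5 &&
python3 -m crank '{"delta_pos":[[0.001,0,0],[0.002,0,0],[0.003,0,0],[0.003,0,0],[0.003,0,0],[0.003,0,0],[0.003,0,0],[0.003,0,0]],"dr":[[0,0,0],[0,0,0],[0,0,0],[0,0,0],[0,0,0],[0,0,0],[0,0,0],[0,0,0]]}' >/dev/null && python3 chk.py 6.5 &&
python3 -m crank '{"delta_pos":[[0.001,0,0],[0.002,0,0],[0.003,0,0],[0.003,0,0],[0.003,0,0],[0.003,0,0],[0.003,0,0],[0.003,0,0]],"dr":[[0,0,0],[0,0,0],[0,0,0],[0,0,0],[0,0,0],[0,0,0],[0,0,0],[0,0,0]]}' >/dev/null && python3 chk.py 6.5
```

```text
t 23.73 along 0.0455 push 4.48 z 0.0501
t 24.4 along 0.0467 push 3.81 z 0.0501
t 25.07 along 0.0479 push 5.2 z 0.0501
t 25.73 along 0.0491 push 3.95 z 0.0501
t 26.4 along 0.0504 push 4.3 z 0.0501
t 27.07 along 0.0516 push 4.07 z 0.0501
t 27.73 along 0.0527 push 4.98 z 0.0501
t 28.4 along 0.0539 push 4.86 z 0.0501
t 29.07 along 0.0551 push 4.44 z 0.0501
t 29.73 along 0.0563 push 4.36 z 0.0501
```

```bash
python3 -m crank '{"delta_pos":[[0.001,0,0],[0.002,0,0],[0.003,0,0],[0.003,0,0],[0.003,0,0],[0.003,0,0],[0.003,0,0],[0.003,0,0]],"dr":[[0,0,0],[0,0,0],[0,0,0],[0,0,0],[0,0,0],[0,0,0],[0,0,0],[0,0,0]]}' >/dev/null; python3 chk.py 6.5 &&
python3 -m crank '{"delta_pos":[[0.001,0,0],[0.002,0,0],[0.003,0,0],[0.003,0,0],[0.003,0,0],[0.003,0,0],[0.003,0,0],[0.003,0,0]],"dr":[[0,0,0],[0,0,0],[0,0,0],[0,0,0],[0,0,0],[0,0,0],[0,0,0],[0,0,0]]}' >/dev/null && python3 chk.py 6.5 &&
python3 -m crank '{"delta_pos":[[0.001,0,0],[0.002,0,0],[0.003,0,0],[0.003,0,0],[0.003,0,0],[0.003,0,0],[0.003,0,0],[0.003,0,0]],"dr":[[0,0,0],[0,0,0],[0,0,0],[0,0,0],[0,0,0],[0,0,0],[0,0,0],[0,0,0]]}' >/dev/null && python3 chk.py 6.5 &&
python3 -m crank '{"delta_pos":[[0.001,0,0],[0.002,0,0],[0.003,0,0],[0.003,0,0],[0.003,0,0],[0.003,0,0],[0.003,0,0],[0.003,0,0]],"dr":[[0,0,0],[0,0,0],[0,0,0],[0,0,0],[0,0,0],[0,0,0],[0,0,0],[0,0,0]]}' >/dev/null && python3 chk.py 6.5 &&
python3 -m crank '{"delta_pos":[[0.001,0,0],[0.002,0,0],[0.003,0,0],[0.003,0,0],[0.003,0,0],[0.003,0,0],[0.003,0,0],[0.003,0,0]],"dr":[[0,0,0],[0,0,0],[0,0,0],[0,0,0],[0,0,0],[0,0,0],[0,0,0],[0,0,0]]}' >/dev/null && python3 chk.py 6.5 &&
python3 -m crank '{"delta_pos":[[0.001,0,0],[0.002,0,0],[0.003,0,0],[0.003,0,0],[0.003,0,0],[0.003,0,0],[0.003,0,0],[0.003,0,0]],"dr":[[0,0,0],[0,0,0],[0,0,0],[0,0,0],[0,0,0],[0,0,0],[0,0,0],[0,0,0]]}' >/dev/null && python3 chk.py 6.5 &&
python3 -m crank '{"delta_pos":[[0.001,0,0],[0.002,0,0],[0.003,0,0],[0.003,0,0],[0.003,0,0],[0.003,0,0],[0.003,0,0],[0.003,0,0]],"dr":[[0,0,0],[0,0,0],[0,0,0],[0,0,0],[0,0,0],[0,0,0],[0,0,0],[0,0,0]]}' >/dev/null && python3 chk.py 6.5 &&
python3 -m crank '{"delta_pos":[[0.001,0,0],[0.002,0,0],[0.003,0,0],[0.003,0,0],[0.003,0,0],[0.003,0,0],[0.003,0,0],[0.003,0,0]],"dr":[[0,0,0],[0,0,0],[0,0,0],[0,0,0],[0,0,0],[0,0,0],[0,0,0],[0,0,0]]}' >/dev/null && python3 chk.py 6.5 &&
python3 -m crank '{"delta_pos":[[0.001,0,0],[0.002,0,0],[0.003,0,0],[0.003,0,0],[0.003,0,0],[0.003,0,0],[0.003,0,0],[0.003,0,0]],"dr":[[0,0,0],[0,0,0],[0,0,0],[0,0,0],[0,0,0],[0,0,0],[0,0,0],[0,0,0]]}' >/dev/null && python3 chk.py 6.5 &&
python3 -m crank '{"delta_pos":[[0.001,0,0],[0.002,0,0],[0.003,0,0],[0.003,0,0],[0.003,0,0],[0.003,0,0],[0.003,0,0],[0.003,0,0]],"dr":[[0,0,0],[0,0,0],[0,0,0],[0,0,0],[0,0,0],[0,0,0],[0,0,0],[0,0,0]]}' >/dev/null && python3 chk.py 6.5
```

```text
t 30.4 along 0.0575 push 4.15 z 0.0501
t 31.07 along 0.0585 push 3.79 z 0.0501
t 31.73 along 0.0595 push 5.07 z 0.0501
t 32.4 along 0.0607 push 5.26 z 0.0501
t 33.07 along 0.0618 push 4.72 z 0.0501
t 33.73 along 0.0624 push 7.04 z 0.0501
```

```bash
python3 -m crank '{"delta_pos":[[0.0005,0,0],[0.001,0,0],[0.001,0,0],[0.001,0,0],[0.001,0,0],[0.001,0,0],[0.001,0,0],[0.001,0,0]],"dr":[[0,0,0],[0,0,0],[0,0,0],[0,0,0],[0,0,0],[0,0,0],[0,0,0],[0,0,0]]}' >/dev/null; python3 chk.py 8.5
```

```text
t 34.4 along 0.0626 push 8.2 z 0.0501
```

```bash
python3 -m crank '{"delta_pos":[[0.0005,0,0],[0.001,0,0],[0.001,0,0],[0.001,0,0],[0.001,0,0],[0.001,0,0],[0.001,0,0],[0.001,0,0]],"dr":[[0,0,0],[0,0,0],[0,0,0],[0,0,0],[0,0,0],[0,0,0],[0,0,0],[0,0,0]]}' >/dev/null; python3 chk.py 9 && python3 -m crank '{"delta_pos":[[0.0005,0,0],[0.001,0,0],[0.001,0,0],[0.001,0,0],[0.001,0,0],[0.001,0,0],[0.001,0,0],[0.001,0,0]],"dr":[[0,0,0],[0,0,0],[0,0,0],[0,0,0],[0,0,0],[0,0,0],[0,0,0],[0,0,0]]}' >/dev/null; python3 chk.py 10
```

```text
t 35.07 along 0.0628 push 8.49 z 0.0501
t 35.73 along 0.063 push 8.39 z 0.0501
```

```bash
python3 -m crank '{"delta_pos":[[0.0005,0,0],[0.001,0,0],[0.001,0,0],[0.001,0,0],[0.001,0,0],[0.001,0,0],[0.001,0,0],[0.001,0,0]],"dr":[[0,0,0],[0,0,0],[0,0,0],[0,0,0],[0,0,0],[0,0,0],[0,0,0],[0,0,0]]}' >/dev/null; python3 chk.py 10
python3 - <<'E'
from h import *
f=[]
for i in range(6):
    env.capture('wrist');f.append(-np.array(env.state()['force'])@[.9636,.2672,0])
print(np.round(f,2),np.mean(f))
E
```

```text
t 36.4 along 0.0632 push 8.2 z 0.0501
[8.4  9.01 9.42 9.84 8.85 8.87] 9.064937816942292
```

```bash
python3 -m crank '{"delta_pos":[[0.0005,0,0],[0.001,0,0],[0.001,0,0],[0.001,0,0],[0.001,0,0],[0.001,0,0],[0.001,0,0],[0.001,0,0]],"dr":[[0,0,0],[0,0,0],[0,0,0],[0,0,0],[0,0,0],[0,0,0],[0,0,0],[0,0,0]]}' >/dev/null; python3 chk.py 14; python3 -m crank '{"delta_pos":[[-0.005,0,0],[-0.015,0,0],[-0.025,0,0],[-0.035,0,0],[-0.05,0,0],[-0.07,0,0],[-0.08,0,0],[-0.08,0,0]],"dr":[[0,0,0],[0,0,0],[0,0,0],[0,0,0],[0,0,0],[0,0,0],[0,0,0],[0,0,0]]}' >/dev/null; python3 chk.py 14; python3 -m crank '{"delta_pos":[[-0.05,0,0],[-0.1,0,-0.05],[-0.15,0,-0.15],[-0.2,0,-0.25],[-0.2,0,-0.35],[-0.2,0,-0.4],[-0.2,0,-0.4],[-0.2,0,-0.4]],"dr":[[0,0,0],[0,0,0],[0,0,0],[0,0,0],[0,0,0],[0,0,0],[0,0,0],[0,0,0]]}'
python3 - <<'E'
from h import *
s=snap('wrist','w8');S=snap('scene','s8');q=s['pixels'];a=cv2.resize(q[0:250,80:430,::-1],(420,300));b=cv2.resize(S['pixels'][170:300,140:330,::-1],(421,288),interpolation=2)
o=np.zeros((590,425,3),np.uint8);o[:300,:420]=a;o[302:590,:421]=b;cv2.imwrite('pics/v10.png',o)
E
```

```text
t 37.37 along 0.0634 push 9.26 z 0.0501
t 38.03 along 0.0333 push -0.1 z 0.0505
clock: 38.7
position: [0.4451, -0.0875, 0.2126]
orientation: [[0.964, 0.267, 0.007], [0.267, -0.964, -0.002], [0.006, 0.004, -1.0]]
force: [-0.0, -0.2, -0.2]
grip_width: 0.0003
```

View pics/v10.png

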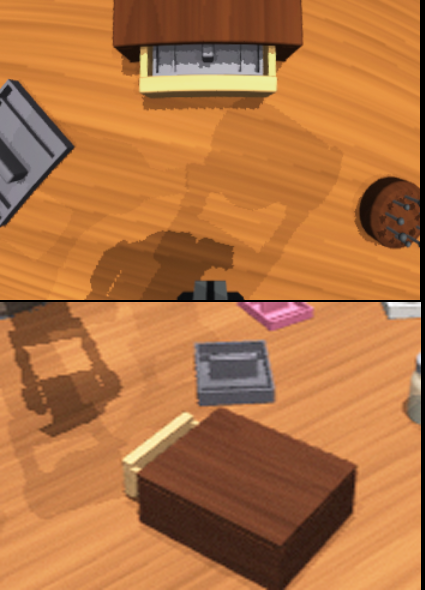

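The drawer stands about a third of its travel out, apparently latched, with the tray in it. I'll wait a moment and check that it stays.

```bash
python3 -m crank '{"delta_pos":[[0,0,0],[0,0,0],[0,0,0],[0,0,0],[0,0,0],[0,0,0],[0,0,0],[0,0,0]],"dr":[[0,0,0],[0,0,0],[0,0,0],[0,0,0],[0,0,0],[0,0,0],[0,0,0],[0,0,0]]}' >/dev/null
python3 - <<'E'
from h import *
def edge():
    s=env.capture('wrist');s['fish']=1
    R=rect(s,(.535,-.06),15.5,.058,.08,.02)
    h=cv2.cvtColor(R,cv2.COLOR_RGB2HSV)
    m=(h[...,2]>180)&(h[...,1]<130)&(h[...,0]>20)
    r=np.where(m.mean(1)>.6)[0];return (.08-r.max()*.0005 if len(r) else None)
a=edge();[env.capture('top') for _ in range(10)];b=edge();c=snap('top')
print('front local x',a,b,'-> cab frame', [None if v is None else v-.0498 for v in (a,b)],env.state()['clock'])
for q,p0 in (('bur_stand',(374.3,205.3)),('jar',(199.5,146.3)),('screwdriver',(387.1,156.8))):
    print(q,[np.round(r['uv'],1).tolist() for r in env.landmark_of(q,'top')][:1],p0)
E
```

```text
front local x 0.013499999999999998 0.012999999999999998 -> cab frame [np.float64(-0.0363), np.float64(-0.0368)] 40.1167
bur_stand [] (374.3, 205.3)
jar [[198.7, 147.7]] (199.5, 146.3)
screwdriver [[382.5, 160.6]] (387.1, 156.8)
```

```bash
python3 -c "
from rig import env
print(env.close_job())"
```

```text
the job is handed in; nothing more can be done
None
```

The drawer is latched with the small grey tray lying flat in its pocket. I handed the job in at about 40 s on the robot's clock; it returned no verdict.

- **Tray:** I picked the smaller of the two grey trays by its grip bar. I lowered it into the open drawer and felt no contact on the way down. I let go about 1 mm or less above the drawer's floor. Pictures before and after pressing show it inside the pocket walls.
- **Press:** The drawer slid at about 4–5 N by the wrist sensor, then met the buffer, where I settled at about 9 N. Single readings scatter by about 1 N, and the highest I saw was 9.8 N. One press was enough.
- **Latch check:** After I let go, the front face stood about 36 mm in front of the cabinet. Two readings about half a second apart gave -36.3 and -36.8 mm, within the 0.5 mm measuring step. Nothing was touching the drawer.
- **Bystanders:** The network found the jar where it was, within about 1–2 pixels. The screwdriver came out about 6 pixels (nearly 2 cm) off, which I put down to detection noise because the arm never went near it. The network missed the bur stand in the last top picture, but the last wrist picture showed it standing undisturbed.

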